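# Lock a stencil over a tile in a glazing jig

## Task

Set the clay tile up for stencilling: lay it flat in the nest of the wooden jig, then hang the metal stencil plate over it by its two holes so that it sits fully down on both pins. Then turn the T-handle clockwise (seen from above), regrasping as needed, until it comes to its stop and the bolt is fully home over the end of the plate. Leave the other things on the table where they are.

Things in the scene. Friction and masses are not known exactly. Their poses are not given: they have to be found in the camera images.
- tile_mid (a point): Centre of the loose terracotta tile, 100 (its x) x 56 (its y) x 14 mm (z), lying flat on the table, 0.1 to 0.25 kg. Pick it across its 56 mm width.
- stencil_grip (a point): Centre of the wooden grip bar that stands upright on the middle of the loose stencil plate: bar 52 mm long along the plate's x, 16 mm thick along y, 28 mm high. This point is 22 mm above the plate's underside, 14 mm below the bar's top. z up.
- nest (a point): Middle of the nest's floor on the jig (fixed wooden board, 325 x 96 x 12 mm), 12 mm above the table. The tile's underside belongs here, its long side along this x. x points along the board, away from the T-handle; z up. Low stops, 8 mm high, leave 3.5 mm of play round the tile; none stand within 30 mm of the middle of its long sides, where fingers have room.
- seat (a point): Midway between the jig's two upright steel pins, level with their shoulders, 28 mm above the table: the plate's underside belongs here (2 mm above the nested tile). Axes as the nest's, whose middle is straight below. Pins at x = +75 and -75 mm: 10 mm thick, 20 mm high above the shoulders, the upper 8 mm tapering to 4 mm; shoulders 20 mm across.
- t_bar (a point): Centre of the T-handle's steel cross bar, on its vertical turning axis, 90 mm above the table, 175 mm from the jig's middle along the jig's -x. The bar is 100 mm long along this x, 14 mm thick, 16 mm high, and only turns. Below it are a hub (22 mm across, 8 mm deep), a shaft and the bolt housing, 60 x 56 mm, its top (with a low collar) at most 62 mm above the table.
- t_handle (a joint): Angle of the T-handle in rad: 0 = bolt drawn back and the bar along the jig's x; grows clockwise seen from above to a stop at 3.9 (bolt home). It stays where left; about 0.1 N m turns it. It drives the steel bolt (24 x 10 mm) 29 mm along the jig's +x; home, the bolt lies 15 mm over the end of the seated plate, 3 mm above it. A bolt that is out bars the plate.
- polish_stone: Bystander, loose: the burnishing stone, smooth orange-brown oval, 40 x 53 x 34 mm. Origin at the centre of its underside. Leave it alone.
- masking_tape: Bystander, loose: a roll of masking tape lying flat, 104 mm across, 25 mm high. Origin at the centre of its underside. Leave it alone.
- test_bowl: Bystander, loose: a small grey-green glazed bowl, 93 mm across, 34 mm high. Origin at the centre of its underside. Leave it alone.
- tile: The same tile; origin at the centre of its underside.
- stencil: The stencil plate itself, aluminium, 210 (x) x 70 (y) x 8 mm, 0.2 to 0.33 kg, lying flat; origin at the centre of its underside. On its long centre line, at x = +75 and -75 mm, are round 14 mm through holes; between them two rectangular windows and the grip bar. It is the same both ways round.

How it is judged (in metres and radians):
On the way, in this order (a step that is already met when the one before it is completed fails the run):
1. the tile lies flat in the nest, released (horizontal distance between tile_mid and nest below 0.007 m and z of tile_mid in the frame of nest between 0.004 and 0.01 m and angle between tile_mid's own z axis and vertical below 0.06 rad and contact force between the fingers and tile below 0.2 N), for 0.2 s.
2. the stencil plate sits down on both pins over the tile, released (horizontal distance between tile_mid and nest below 0.007 m and z of tile_mid in the frame of nest between 0.004 and 0.01 m and angle between tile_mid's own z axis and vertical below 0.06 rad and horizontal distance between stencil_grip and seat below 0.005 m and angle between the x axis of stencil_grip and the x axis of seat, either way round below 0.08 rad and z of stencil_grip in the frame of seat below 0.0245 m and angle between stencil_grip's own z axis and vertical below 0.04 rad and contact force between the fingers and stencil below 0.2 N), for 0.2 s.
3. the T-handle is turned fully home with the plate seated (horizontal distance between tile_mid and nest below 0.007 m and z of tile_mid in the frame of nest between 0.004 and 0.01 m and angle between tile_mid's own z axis and vertical below 0.06 rad and horizontal distance between stencil_grip and seat below 0.005 m and angle between the x axis of stencil_grip and the x axis of seat, either way round below 0.08 rad and z of stencil_grip in the frame of seat below 0.0245 m and angle between stencil_grip's own z axis and vertical below 0.04 rad and value of joint t_handle above 3.6 rad), for 0.2 s.
At the end, for the whole second after the job is handed in: Tile flat in the nest (centre within 7 mm), stencil plate level on both pins' shoulders (centre within 5 mm, within 0.08 rad along the jig, raised less than 2.5 mm), T-handle past 3.6 of 3.9 rad with the bolt over the plate, all at rest (all of step 3 and linear speed of each of tile, stencil below 0.02 m/s); the robot touches nothing.
It fails at once if a bystander is shifted more than 30 mm: polish_stone (distance of polish_stone from where it was at the start of the episode above 0.03 m).
It fails at once if a bystander is shifted more than 30 mm: masking_tape (distance of masking_tape from where it was at the start of the episode above 0.03 m).
It fails at once if a bystander is shifted more than 30 mm: test_bowl (distance of test_bowl from where it was at the start of the episode above 0.03 m).
It also fails if it takes over 70 s, if anything falls off the work surface, if the arm or the gripper's body presses on something with over 40 N, if the wrist force passes 120 N, or if a joint passes its speed limit or range.

## Robot

A 6-joint arm with a two-finger parallel gripper is mounted at the origin on the work surface; the furniture and walls round the work are solid. World frame = base frame: x ahead of the robot, y to its left, z up, the work surface at z = 0. Lengths are in m, angles in degrees, forces in N, time in s.
With the tool pointing down it reaches from about 0.325 to 0.775 m from the base axis. Payload 5.5 kg.
Tool frame: the origin (TCP) lies at the centre of the arm's flange, where the gripper is bolted on; the fingertips stand 182 mm ahead of it and the grasp point (between the pads) lies 163 mm ahead of it; z points along the fingers, y is the line along which they close (so a half turn about z gives the same grasp; the last joint's range is limited). The gripper opens to 88 mm and grips with 3 to 60 N. Pads are 20 mm wide; open, the fingers measure 115 mm over their backs; the gripper's body (75 mm by 178 mm) begins 61 mm behind the grasp point.
Start: joints at [-79.739, 5.22, 70.514, -0, 104.267, -3.249], TCP at [0.14, -0.583, 0.405] pointing down, gripper open.
Joint ranges: [-164.24, 164.24], [-49.07, 125.15], [9.68, 141.18], [-86.29, 266.29], [3.28, 154.24], [-151.56, 151.56]. Speed limits (degrees/s): [147.25, 147.25, 172.46, 180, 180, 180].

## Interface

Orientations are given as [roll, pitch, yaw] about the fixed x, y, z axes, in that order (R = Rz(yaw) Ry(pitch) Rx(roll)).
In Python, from station import r gives the robot as it stands. The module is installed in compiled form; this text tells all that it offers. Calls block until the motion is done:
- r.reach(position, orientation): joint-space move of the TCP to a pose.
- r.servo_line(position, rotation=None, speed=0.15): straight line of the TCP; rotation=None keeps the orientation; speed is the mean speed in m/s.
- r.move_joints(angles): joint-space move.
- r.let_go() and r.grab(squeeze=None): open the fingers fully, or close them until they stop; squeeze is the grip in N (None keeps the last).
- r.wait(seconds).
- r.inverse_kinematics(position, orientation): joint angles nearest the present ones, or None.
- r.sense(): the state.
- r.snapshot(name): name is "side" or "top" or "wrist"; returns a dict with "frame" (420x560x3 uint8, red, green, blue), "fx", "fy", "cx", "cy" (pixels), "dist_coeffs" ([k1, k2, p1, p2, k3] as OpenCV has them; the pictures are not rectified), "R" (3x3) and "t" (3): a world point X has camera coordinates R X + t. Camera axes: x right, y down, z forward; pixel columns grow to the right and rows downward; lengths in m; the calibration is good to about 2 mm. A picture is of the moment at which its call begins. There is no depth.
A pose or a line that the arm cannot do raises r.IKError and nothing moves.
- r.hand_in(): hands the job in; it is judged then, once.
The state is a dict: "clock": time; "joints": joint angles; "joint_vel": joint speeds; "joint_torque": joint torques, N m; "tcp_pos": TCP position; "orientation": TCP orientation; "contact_force": force on the tool from outside, world axes, zero at the start; "torque": the same for the moment, N m; "opening": finger opening in m; "gripper_force": force on a finger pad.
Only numpy, scipy, OpenCV 4.12 (cv2) and the standard library are available. Lean on these libraries where they do the work, as an engineer would, in place of code of your own. Each camera call takes 0.05 s, during which the arm holds its last target. There are 200 camera calls.

## Working session

There is one attempt and no reset: what is moved stays moved. The work goes in short steps, each a Python script; the robot and the scene stay as the last script left them, time stands still between calls to the robot, and variables do not carry over. Pictures are saved under pics/ and viewed, at most 10 in all, crops included, and the job is handed in when it is done.

```bash
mkdir -p pics; cat > h.py <<'E'
import numpy as np, cv2
from station import r
def snap(n,f=None):
    s=r.snapshot(n)
    if f: cv2.imwrite('pics/'+f,s['frame'][:,:,::-1])
    return s
def ray(s,px):
    K=np.array([[s['fx'],0,s['cx']],[0,s['fy'],s['cy']],[0,0,1]])
    u=cv2.undistortPoints(np.array(px,float).reshape(-1,1,2),K,np.array(s['dist_coeffs'],float)).reshape(-1,2)
    R=np.array(s['R']);t=np.array(s['t'])
    d=np.c_[u,np.ones(len(u))]@R
    return -R.T@t,d
def onz(s,px,z):
    o,d=ray(s,px)
    return o+d*((z-o[2])/d[:,2])[:,None]
E
python3 - <<'E'
from h import *
import pickle
a={n:snap(n,n+'0.png') for n in('top','side')}
pickle.dump(a,open('s0.pkl','wb'))
i=np.vstack([a['top']['frame'],a['side']['frame']])
for n in a: s=a[n]; print(n,s['fx'],-np.array(s['R']).T@s['t'],np.array(s['R'])[2])
print(r.sense())
E
```

```text
top 437.0512670994891 [ 0.42596324 -0.02387641  1.0254169 ] [ 0.11855187  0.00786033 -0.99291675]
side 529.0458765605276 [0.33156999 1.16944299 1.06571973] [ 0.14720426 -0.76718905 -0.6243011 ]
{'clock': 0.1, 'joints': array([-7.97382832e+01,  5.25682759e+00,  7.05719391e+01, -3.33880511e-04,
        1.04266068e+02, -3.24723280e+00]), 'joint_vel': array([ 0.01115156, -0.13485611, -0.12164939, -0.18385754, -0.01597356,
        0.05819374]), 'joint_torque': array([ 2.94989732e-03, -4.47858882e+01, -4.07571137e+01,  7.00996723e-02,
        2.84323306e-02, -1.07746835e-04]), 'tcp_pos': array([ 0.14017958, -0.58344821,  0.40367022]), 'orientation': array([-1.79905299e+02, -5.04867667e-03,  1.35088634e+01]), 'contact_force': array([ 0.11886367, -0.60091961, -0.05544601]), 'torque': array([-0.00068392,  0.01992825, -0.0212624 ]), 'gripper_force': 0.0, 'opening': 0.08753233762090062}
```

View pics/top0.png

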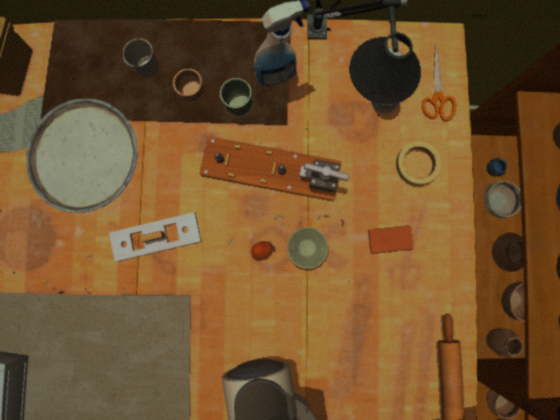

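View pics/side0.png

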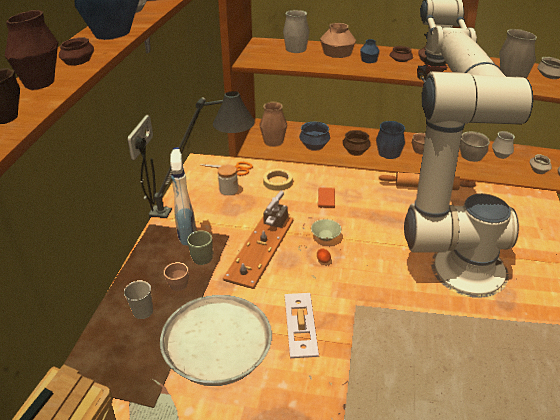

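The top view shows the tile at (390,239), the stencil at (154,237), the jig pins at about (221,159) and (281,170), and the T-handle at (323,172). The bowl and stone sit between the tile and the stencil. Next I'll get coarse positions and take a wrist look at the jig and the tile.

```bash
cat > m.py <<'E'
from h import *
E
python3 - <<'E'
from h import *
import pickle
a=pickle.load(open('s0.pkl','rb'));s=a['top']
P=lambda px,z:onz(s,[px],z)[0].round(4)
print('tile',P((390,239),.014),'sten',P((154,237),.008),'holes',onz(s,[(124,244),(185,229)],.008).round(4))
print('pins',onz(s,[(221,158),(282,170)],.045).round(4),'tbar',onz(s,[(301,171),(347,177)],.098).round(4))
print('board corners',onz(s,[(208,138),(201,175),(341,160),(335,199)],.012).round(4))
t=P((390,239),.014)
for ori,p in (([180,0,0],(t[0]-.03,t[1],.42)),):
    pass
r.reach([t[0],t[1],.42],[180,0,0]); w1=snap('wrist','w1.png')
print(-np.array(w1['R']).T@w1['t'],np.array(w1['R']),r.sense()['tcp_pos'],r.sense()['clock'],w1['fx'])
n=P((252,164),.012); print('nest',n)
r.reach([n[0],n[1],.5],[180,0,0]); w2=snap('wrist','w2.png')
pickle.dump([w1,w2],open('s1.pkl','wb'))
cv2.imwrite('pics/w12.png',cv2.resize(np.hstack([w1['frame'],w2['frame']])[:,:,::-1],(800,300)))
E
```

```text
tile [ 0.4605 -0.2623  0.014 ] sten [0.4579 0.2888 0.008 ] holes [[0.44   0.3604 0.008 ]
 [0.4779 0.2157 0.008 ]]
pins [[ 0.64    0.1302  0.045 ]
 [ 0.6135 -0.0102  0.045 ]] tbar [[ 0.6017 -0.0519  0.098 ]
 [ 0.5899 -0.1511  0.098 ]]
board corners [[ 0.6958  0.1683  0.012 ]
 [ 0.6058  0.1816  0.012 ]
 [ 0.6457 -0.1489  0.012 ]
 [ 0.5526 -0.1346  0.012 ]]
[ 0.54348581 -0.26238525  0.39916604] [[-2.81126995e-03 -9.99996046e-01  6.23793129e-05]
 [-9.53293117e-01  2.69881568e-03  3.02034682e-01]
 [-3.02033656e-01  7.89635254e-04 -9.53296935e-01]] [ 0.46018075 -0.26310638  0.41985025] 1.8167 310.0314693540301
nest [0.6334 0.0614 0.012 ]
```

View pics/w12.png

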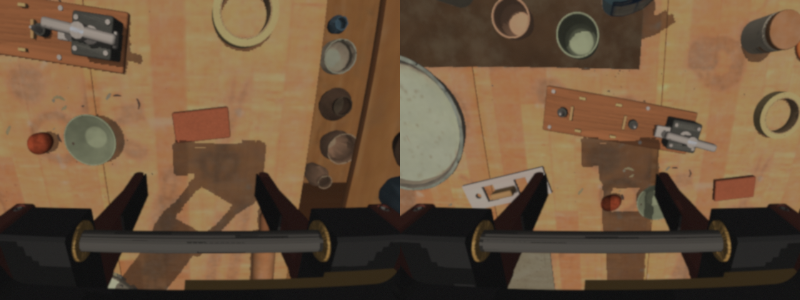

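The wrist camera sees the tile and jig clearly; it sits on the tool's +x side. Now I'll measure the tile by mask, and take closer views of the jig and stencil, each aligned with the thing viewed.

```bash
python3 - <<'E'
from h import *
import pickle
w1,w2=pickle.load(open('s1.pkl','rb'))
def red(s,z,box):
    f=s['frame'];hsv=cv2.cvtColor(f,cv2.COLOR_RGB2HSV)
    x0,y0,x1,y1=box
    m=np.zeros(f.shape[:2],np.uint8)
    c=f[(y0+y1)//2,(x0+x1)//2].astype(int)
    m[y0:y1,x0:x1]=(np.abs(f[y0:y1,x0:x1].astype(int)-c).max(2)<28)*255
    k=max(cv2.findContours(m,0,2)[0],key=cv2.contourArea)
    return onz(s,k.reshape(-1,2),z)[:,:2]
q=red(w1,.014,(225,135,340,208))
print(cv2.minAreaRect((q*1000).astype(np.float32)))
n=np.array([.632,.061]);d=np.array([.186,.983])
yaw=np.degrees(np.arctan2(d[1],d[0]))
p=n+d*(-.005)
r.reach([*p,.40],[180,0,yaw]); w3=snap('wrist','w3.png')
st=np.array([.459,.288]); y2=np.degrees(np.arctan2(.1447,-.0379))
r.reach([*st,.40],[180,0,y2]); w4=snap('wrist','w4.png')
pickle.dump([w3,w4],open('s2.pkl','wb'))
cv2.imwrite('pics/w34.png',np.vstack([w3['frame'][:300],w4['frame'][:300]])[:,:,::-1])
E
```

```text
((458.69488525390625, -270.51239013671875), (70.65931701660156, 129.22940063476562), 3.284522294998169)
```

View pics/w34.png

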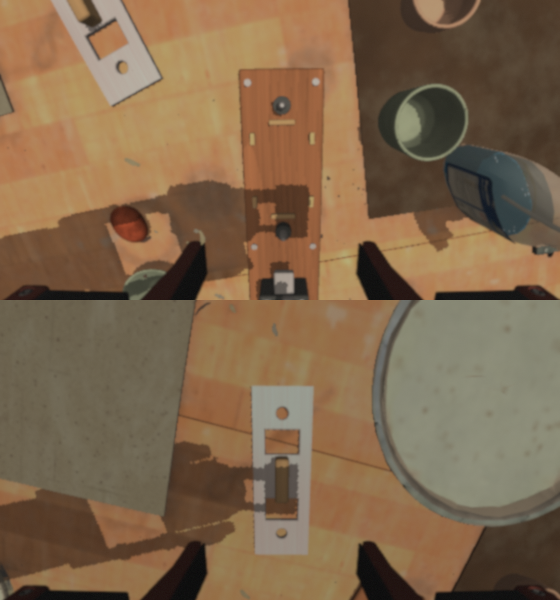

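The wrist view of the jig shows the pins at (282,105) and (283,230), the end stops at (282,122) and (283,217), and the screws at (247,82), (316,82), (254,246) and (312,246). In the stencil view, the holes are at (282,113) and (281,233), with the plate clear of the dish.

```bash
python3 - <<'E'
from h import *
import pickle
w1,_=pickle.load(open('s1.pkl','rb'));w3,w4=pickle.load(open('s2.pkl','rb'))
# tile
f=w1['frame'][135:215,225:345]; hsv=cv2.cvtColor(f,cv2.COLOR_RGB2HSV)
print(f[40,57],f[5,5],hsv[40,57],hsv[5,5])
b,g,rr=[f[:,:,i].astype(float) for i in(2,1,0)]
m=((g/(rr+1)<.55)*255).astype(np.uint8)
m=cv2.morphologyEx(m,cv2.MORPH_OPEN,np.ones((5,5)))
k=max(cv2.findContours(m,0,2)[0],key=cv2.contourArea).reshape(-1,2)+[225,135]
print('tile',cv2.boundingRect(k),cv2.minAreaRect((onz(w1,k,.014)[:,:2]*1000).astype(np.float32)))
# jig
P=onz(w3,[(282,104)],.048);S=onz(w3,[(282,105),(283,231)],.030)
sc=onz(w3,[(247,82),(316,82),(254,246),(312,246)],.013);e=onz(w3,[(282,121),(283,216)],.02)
d=S[0]-S[1];print('pins',P[:,:2],S[:,:2],np.linalg.norm(d),S.mean(0),np.degrees(np.arctan2(d[1],d[0])))
print('screws',sc[:,:2],'mid lines',sc[:2].mean(0),sc[2:].mean(0),'stops',e.mean(0),np.linalg.norm(e[0]-e[1]))
# stencil outline
f=w4['frame'][:,200:360]; h=cv2.cvtColor(f,cv2.COLOR_RGB2HSV)
m=((h[:,:,1]<60)&(h[:,:,2]>60)).astype(np.uint8)*255; m[300:]=0
k=max(cv2.findContours(m,0,2)[0],key=cv2.contourArea).reshape(-1,2)+[200,0]
print('sten',cv2.boundingRect(k),cv2.minAreaRect((onz(w4,k,.008)[:,:2]*1000).astype(np.float32)))
H=onz(w4,[(282,113),(281,233)],.006);d=H[0]-H[1]
print('holes',H[:,:2],np.linalg.norm(d),H.mean(0),np.degrees(np.arctan2(d[1],d[0])))
big=cv2.resize(w3['frame'][60:265,200:365],None,fx=2.9,fy=2.9,interpolation=2)
b2=cv2.resize(w4['frame'][80:285,200:300],None,fx=2.0,fy=2.9)
cv2.imwrite('pics/j.png',big[:,:,::-1])
E
```

```text
[138  76  52] [158 113  80] [  8 159 138] [ 13 126 158]Traceback (most recent call last):
  File "<stdin>", line 10, in <module>
ValueError: max() iterable argument is empty
```

```bash
python3 - <<'E'
from h import *
import pickle
w1,_=pickle.load(open('s1.pkl','rb'));w3,w4=pickle.load(open('s2.pkl','rb'))
f=w1['frame'][135:215,225:345]
g,rr=f[:,:,1].astype(float),f[:,:,0].astype(float)
m=((g/(rr+1)<.62)*255).astype(np.uint8)
m=cv2.morphologyEx(m,cv2.MORPH_OPEN,np.ones((5,5)))
k=max(cv2.findContours(m,0,2)[0],key=cv2.contourArea).reshape(-1,2)+[225,135]
print('tile',cv2.boundingRect(k),cv2.minAreaRect((onz(w1,k,.014)[:,:2]*1000).astype(np.float32)))
P=onz(w3,[(282,104)],.048);S=onz(w3,[(282,105),(283,231)],.030)
sc=onz(w3,[(247,82),(316,82),(254,246),(312,246)],.013);e=onz(w3,[(282,121),(283,216)],.02)
d=S[0]-S[1];print('pins',P[:,:2],S[:,:2],np.linalg.norm(d),S.mean(0),np.degrees(np.arctan2(d[1],d[0])))
print('screws',sc[:,:2],'mid lines',sc[:2].mean(0),sc[2:].mean(0),'stops',e.mean(0),np.linalg.norm(e[0]-e[1]))
f=w4['frame'][:,200:360]; h=cv2.cvtColor(f,cv2.COLOR_RGB2HSV)
m=((h[:,:,1]<60)&(h[:,:,2]>60)).astype(np.uint8)*255; m[300:]=0
k=max(cv2.findContours(m,0,2)[0],key=cv2.contourArea).reshape(-1,2)+[200,0]
print('sten',cv2.boundingRect(k),cv2.minAreaRect((onz(w4,k,.008)[:,:2]*1000).astype(np.float32)))
H=onz(w4,[(282,113),(281,233)],.006);d=H[0]-H[1]
print('holes',H[:,:2],np.linalg.norm(d),H.mean(0),np.degrees(np.arctan2(d[1],d[0])))
big=cv2.resize(w3['frame'][60:265,200:365],None,fx=2.9,fy=2.9,interpolation=2)
cv2.imwrite('pics/j.png',big[:,:,::-1])
E
```

```text
tile (242, 151, 80, 49) ((461.95269775390625, -262.6114196777344), (54.68601989746094, 97.50260162353516), 5.928472995758057)
pins [[0.64826641 0.14198918]] [[ 0.64817746  0.14115943]
 [ 0.62172419 -0.00272478]] 0.14629573701196782 [0.63495082 0.06921732 0.03      ] 79.58244401661347
screws [[ 0.61474461  0.17294377]
 [ 0.69006969  0.15841369]
 [ 0.57967905 -0.02304076]
 [ 0.65351291 -0.03737053]] mid lines [0.65240715 0.16567873 0.013     ] [ 0.61659598 -0.03020564  0.013     ] stops [0.63486051 0.06850838 0.02      ] 0.11327765973829092
sten (251, 86, 62, 168) ((458.9221496582031, 291.5948486328125), (69.97030639648438, 207.69772338867188), 14.308293342590332)
holes [[0.44090441 0.36347908]
 [0.47726923 0.21786974]] 0.15008157249495752 [0.45908682 0.29067441 0.006     ] 104.02235095734034
```

View pics/j.png

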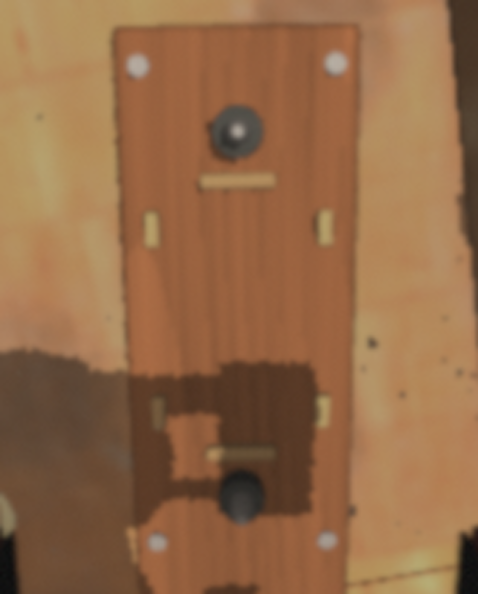

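The wrist close-up shows the shoulder discs, with the far pin at (281.7,105.2), and the stops at rows 122.4 and 216.6. Sizes agree with those given. The top-view clicks differ by a few mm, so I'll cross-check with dark blobs in w2 and the top view.

```bash
python3 - <<'E'
from h import *
import pickle
a=pickle.load(open('s0.pkl','rb'));_,w2=pickle.load(open('s1.pkl','rb'));w3,_=pickle.load(open('s2.pkl','rb'))
e=onz(w3,[(281.9,122.4),(282.9,216.6)],.02);print('w3 stops',e.mean(0),np.linalg.norm(e[0]-e[1]))
print('w3 far pin',onz(w3,[(281.7,105.2)],.028),onz(w3,[(281.7,105.2)],.048))
T=np.array([.6346,.0677]);d=np.array([.181,.9835])
for n,s in(('top',a['top']),('w2',w2),('side',a['side'])):
    K=np.array([[s['fx'],0,s['cx']],[0,s['fy'],s['cy']],[0,0,1]])
    X=np.array([[*(T+q*d),z] for q,z in((.075,.028),(.075,.048),(-.075,.028),(-.075,.048),(-.125,.098),(-.225,.098))])
    px=cv2.projectPoints(X,cv2.Rodrigues(np.array(s['R']))[0],np.array(s['t']),K,np.array(s['dist_coeffs'],float))[0].reshape(-1,2)
    print(n,px.round(1).tolist())
    im=s['frame'].copy();c=px.mean(0).astype(int);w=80;x0=max(c[0]-w,0);y0=max(c[1]-52,0)
    im=cv2.resize(im[y0:y0+104,x0:x0+2*w],None,fx=4,fy=4,interpolation=2)
    for p in px: cv2.circle(im,tuple(((p-[x0,y0]+.5)*4).astype(int)),3,(0,255,0),1)
    a[n+'c']=im
o=np.vstack([cv2.resize(a['topc'],(460,299)),cv2.resize(a['w2c'],(460,299))])
cv2.imwrite('pics/c.png',o[:,:,::-1])
E
```

```text
w3 stops [0.63452603 0.06739221 0.02      ] 0.11252587022604166
w3 far pin [[0.64782899 0.14103116 0.028     ]] [[0.64774144 0.14088697 0.048     ]]
top [[217.4, 156.1], [216.1, 154.2], [280.4, 168.2], [280.2, 166.5], [302.6, 166.3], [348.1, 175.2]]
w2 [[226.0, 157.2], [223.6, 159.4], [326.5, 175.1], [328.5, 178.0], [372.1, 193.4], [444.8, 206.6]]
side [[242.4, 269.1], [242.0, 264.0], [263.0, 236.6], [262.8, 231.5], [268.8, 208.7], [280.9, 190.5]]
```

View pics/c.png

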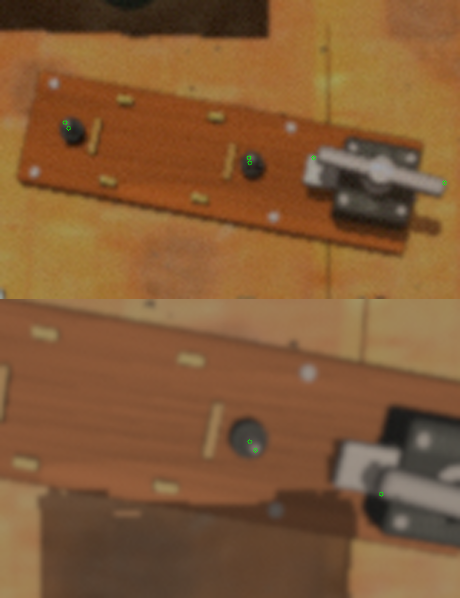

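The wrist views agree with each other to about 1 px, and the top camera carries a small bias, so I trust the wrist. Now I'll pick and place the tile.

```bash
python3 - <<'E'
from h import *
N=[.6345,.0676];Y=79.6
S=lambda m:(lambda s:print(m,round(s['clock'],2),s['tcp_pos'].round(4),s['orientation'].round(2),s['contact_force'].round(1),round(s['opening'],4),round(s['gripper_force'],1)))(r.sense())
r.reach([.462,-.2626,.28],[180,0,95.9]);S('over')
r.servo_line([.462,-.2626,.185],speed=.12);S('down')
r.grab(25);S('grab')
r.servo_line([.462,-.2626,.36],speed=.2);S('up')
r.reach([*N,.30],[180,0,Y]);S('hover')
r.servo_line([*N,.215],speed=.15)
r.servo_line([*N,.1985],speed=.03);S('placed')
r.let_go();r.wait(.2);S('rel')
r.servo_line([*N,.31],speed=.2)
N2=[N[0]-.181*.005,N[1]-.9835*.005]
r.reach([*N2,.40],[180,0,Y]);w=snap('wrist');S('look')
import pickle;pickle.dump(w,open('s3.pkl','wb'))
cv2.imwrite('pics/p.png',cv2.resize(w['frame'][60:265,200:365],None,fx=2.9,fy=2.9,interpolation=2)[:,:,::-1])
E
```

```text
over 7.77 [ 0.4624 -0.262   0.2803] [1.7996e+02 1.0000e-02 9.5960e+01] [-0.6  0.2  0.3] 0.0876 0.0
down 8.71 [ 0.4623 -0.2628  0.1859] [1.7994e+02 5.0000e-02 9.5900e+01] [ 0.3 -0.2  0.6] 0.0877 0.0
grab 9.31 [ 0.462  -0.2626  0.1852] [1.80e+02 1.00e-02 9.59e+01] [-0.8  0.1  1.3] 0.056 25.0
up 10.33 [ 0.4619 -0.2625  0.3582] [-1.7988e+02 -1.0000e-01  9.5900e+01] [-0.7 -0.4 -1.8] 0.056 25.0
hover 11.74 [0.6345 0.0666 0.3   ] [1.800e+02 3.000e-02 7.955e+01] [-0.1  0.6 -1.2] 0.0556 25.0
placed 13.16 [0.6345 0.0676 0.1985] [-180.     0.    79.6] [ 0.4  0.4 -1.2] 0.0564 25.0
rel 14.04 [0.6345 0.0676 0.1985] [-180.     0.    79.6] [-0.2  0.4 -0.5] 0.0878 0.0
look 15.25 [0.6337 0.0627 0.3976] [-1.7981e+02  4.0000e-02  7.9600e+01] [-0.1  0.4 -1.1] 0.0879 0.0
```

View pics/p.png

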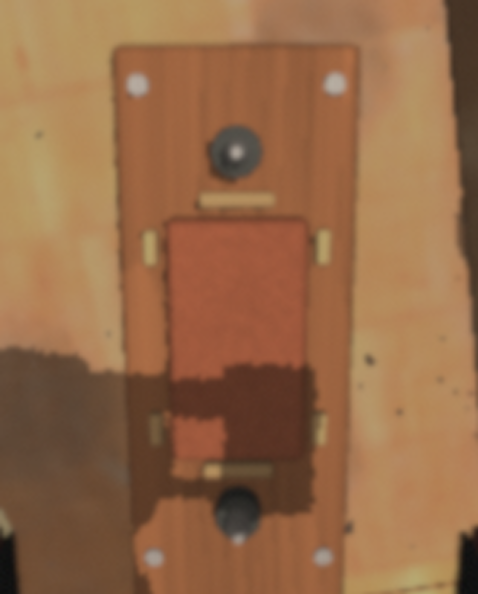

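The tile lies in the nest between all the stops. Near pin tip at (282.1,245.5) and far tip at (281.4,112.4). Next I'll get the pin midpoint from the tips, pick up the stencil and hover it just above the pins for a look.

```bash
python3 - <<'E'
from h import *
import pickle
w=pickle.load(open('s3.pkl','rb'))
p=onz(w,[(281.4,112.4),(282.1,245.5)],.048);d=p[0]-p[1]
print('tips',p[:,:2],np.linalg.norm(d),p.mean(0),np.degrees(np.arctan2(d[1],d[0])))
S=lambda m:(lambda s:print(m,round(s['clock'],2),s['tcp_pos'].round(4),s['orientation'].round(2),s['contact_force'].round(1),round(s['opening'],4),round(s['gripper_force'],1)))(r.sense())
G=[.459,.2908]
r.reach([*G,.30],[180,0,104.05]);S('over')
r.servo_line([*G,.1935],speed=.12);S('down')
r.grab(45);S('grab')
r.servo_line([*G,.36],speed=.2);S('up')
r.reach([*p.mean(0)[:2],.30],[180,0,79.6])
r.servo_line([*p.mean(0)[:2],.252],speed=.1);r.wait(.2);S('hover')
w5=snap('wrist');s5=snap('side');pickle.dump([w5,s5],open('s4.pkl','wb'))
o=np.hstack([cv2.resize(w5['frame'][60:300,200:365],(400,582)),cv2.resize(s5['frame'][200:310,205:281],(400,582))])
cv2.imwrite('pics/q.png',o[:,:,::-1])
E
```

```text
tips [[ 0.64786801  0.14106708]
 [ 0.62142393 -0.00588416]] 0.1493116026372807 [0.63464597 0.06759146 0.048     ] 79.79872258980159
over 16.42 [0.4597 0.2903 0.3004] [1.7995e+02 2.0000e-02 1.0398e+02] [-0.1 -0.4  0.2] 0.0878 0.0
down 17.46 [0.4594 0.2909 0.1945] [ 1.7991e+02 -3.0000e-02  1.0404e+02] [0.1 0.5 0.8] 0.0875 0.0
grab 18.56 [0.459  0.2908 0.1935] [180.     0.   104.05] [ 0.   0.4 -0.5] 0.0158 45.0
up 19.54 [0.4589 0.2907 0.3581] [-1.7984e+02  4.0000e-02  1.0405e+02] [ 0.6 -0.1 -2.7] 0.0158 45.0
hover 21.49 [0.6349 0.0676 0.2532] [ 1.799e+02 -3.000e-02  7.960e+01] [ 0.9  0.1 -3. ] 0.0157 45.0
```

View pics/q.png

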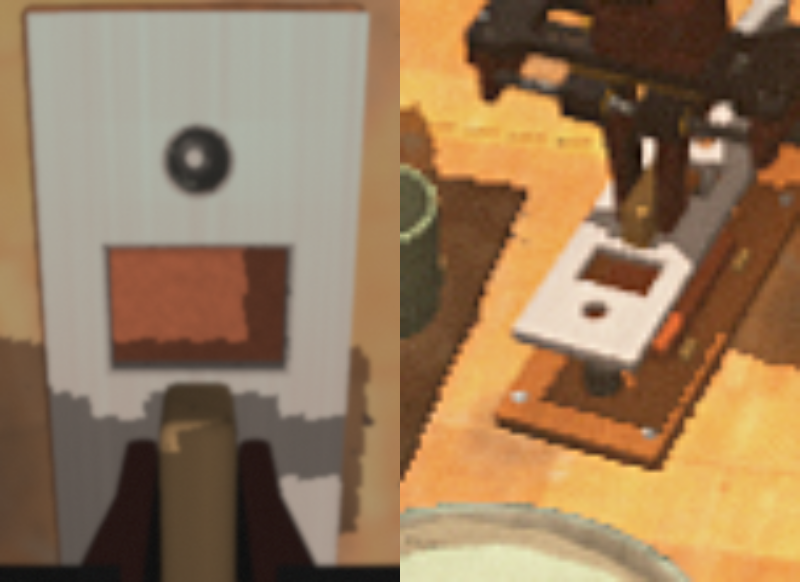

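In the wrist crop the far pin's tip at (195,157) lies inside the hole at (199,160), almost centred. I'll compute the residual and descend while watching the force.

```bash
python3 - <<'E'
from h import *
import pickle
w5,_=pickle.load(open('s4.pkl','rb'))
c=lambda x,y:(200+x*165/400,60+y*240/582)
tip=onz(w5,[c(195,157)],.048)[0];hole=onz(w5,[c(199,160)],.0675)[0]
e=(tip-hole)[:2];print('tip',tip,'hole',hole,'err',e.round(4))
S=lambda m:(lambda s:print(m,round(s['clock'],2),s['tcp_pos'].round(4),s['contact_force'].round(1),s['torque'].round(2)))(r.sense())
N=np.array([.6346,.0676])
N=N+np.clip(e,-.002,.002)/2
for z in(.244,.238,.232,.228,.225,.223,.2215):
    r.servo_line([*N,z],speed=.04);r.wait(.1);S(z)
    if r.sense()['contact_force'][2]>12: print('stop');break
E
```

```text
tip [0.64790578 0.14137855 0.048     ] hole [0.64880953 0.1415802  0.0675    ] err [-0.0009 -0.0002]
0.244 22.04 [0.6341 0.0675 0.2439] [ 0.2 -0.3 -3.6] [ 0.   -0.07  0.  ]
0.238 22.44 [0.6341 0.0675 0.2379] [-0.6 -0.7 -2.9] [-0.04 -0.12  0.02]
0.232 22.84 [0.6341 0.0675 0.2319] [ 0.2 -0.5 -2.5] [-0.06 -0.08  0.  ]
0.228 23.19 [0.6341 0.0675 0.2279] [-0.4 -0.3 -3.3] [-0.07 -0.09  0.01]
0.225 23.54 [0.6341 0.0675 0.2249] [ 0.1  0.2 -3. ] [-0.03 -0.08 -0.02]
0.223 23.89 [0.6341 0.0675 0.223 ] [ 0.1  0.1 -2.8] [-0.08 -0.08  0.01]
0.2215 24.24 [0.6342 0.0675 0.2215] [ 0.2 -1.1 -2.6] [-0.05 -0.13  0.05]
```

The plate went down with no contact spikes. Now I'll release it, then take a single look at the plate and the handle.

```bash
python3 - <<'E'
from h import *
import pickle
r.let_go();r.wait(.2)
r.servo_line([.6341,.0675,.32],speed=.2)
r.reach([.588,-.185,.42],[180,0,79.7]);r.wait(.2)
w=snap('wrist');pickle.dump(w,open('s5.pkl','wb'))
print(r.sense()['clock'],r.sense()['tcp_pos'])
cv2.imwrite('pics/t.png',cv2.resize(w['frame'][0:300,190:380],(380,600),interpolation=2)[:,:,::-1])
E
```

```text
27.5833 [ 0.58844991 -0.18385616  0.41930939]
```

View pics/t.png

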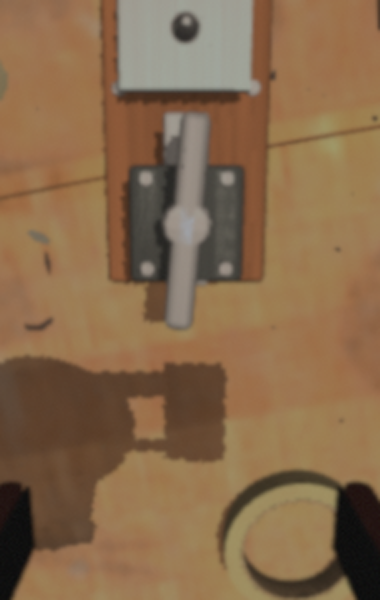

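The plate sits with the near pin through its hole at (185,27). The bar runs from (195,113) to (179,327), tilted about 4° clockwise off the jig axis. Next I'll compute its centre and turn it.

```bash
cat > turn.py <<'E'
from h import *
import pickle
w=pickle.load(open('s5.pkl','rb'))
p=onz(w,[(190+x/2,y/2) for x,y in((196,113),(179,328))],.098);d=p[0]-p[1]
print(p.round(4),np.linalg.norm(d),p.mean(0),np.degrees(np.arctan2(d[1],d[0])))
C=p.mean(0)[:2];print('model',.6341-.175*.179,.0675-.175*.984)
E
python3 turn.py
```

```text
[[ 0.6166 -0.0579  0.098 ]
 [ 0.5916 -0.152   0.098 ]] 0.0973540142793899 [ 0.60409647 -0.10499535  0.098     ] 75.14323764030735
model 0.602775 -0.10469999999999999
```

```bash
python3 - <<'E'
from h import *
C=[.6033,-.1048]
def S(m):
    s=r.sense();print(m,round(s['clock'],2),s['tcp_pos'].round(4),s['orientation'].round(1),s['contact_force'].round(1),s['torque'].round(2),round(s['opening'],4));return s
def spin(yaw,n):
    j=r.sense()['joints'].copy();y0=r.sense()['orientation'][2];j6=j[5]
    tot=(y0-yaw)
    for i in range(1,n+1):
        j[5]=j6+tot*i/n; r.move_joints(j); s=S('spin')
        if np.abs(s['contact_force']).max()>40 or abs(s['torque'][2])>3: print('ABORT');return
r.reach([*C,.31],[180,0,75.1]);S('over')
r.servo_line([*C,.2665],speed=.1);S('down')
r.grab(30);S('grab')
spin(-58,4)
r.let_go();r.servo_line([*C,.31],speed=.15)
r.reach([*C,.31],[180,0,122]);S('regrasp')
r.servo_line([*C,.2665],speed=.1)
r.grab(30);S('grab')
spin(37.5,3)
E
```

```text
over 28.19 [ 0.6035 -0.1049  0.3112] [179.9   0.   75.2] [0.9 0.2 0.3] [-0.04 -0.06  0.01] 0.0879
down 28.77 [ 0.6034 -0.1052  0.267 ] [180.    0.   75.1] [ 0.8 -0.3  0.4] [-0.02 -0.05 -0.02] 0.0882
grab 29.82 [ 0.6036 -0.1049  0.2665] [179.9  -0.   75.1] [ 3.2 -0.3 -1.9] [-0.15 -0.61 -0.03] 0.0211
spin 30.43 [ 0.6037 -0.105   0.2665] [ 1.799e+02 -1.000e-01  4.200e+01] [ 2.9 -0.1 -1.2] [-0.16 -0.57 -0.01] 0.0211
spin 31.03 [ 0.6037 -0.1052  0.2665] [ 1.799e+02 -1.000e-01  8.800e+00] [ 5.  -2.6 -2.1] [-0.42 -0.8  -0.1 ] 0.021
spin 31.64 [ 0.6037 -0.1053  0.2665] [ 1.80e+02 -1.00e-01 -2.45e+01] [ 4.1 -3.5 -2.5] [-0.48 -0.77 -0.03] 0.0211
spin 32.25 [ 0.6036 -0.1055  0.2665] [-1.80e+02 -1.00e-01 -5.78e+01] [ 3.8 -3.9 -1.5] [-0.63 -0.71 -0.04] 0.0211
regrasp 36.46 [ 0.6033 -0.1048  0.3099] [-180.   -0.  122.] [ 0.  -0.2 -0.7] [-0.06 -0.12 -0.04] 0.0874
grab 38.08 [ 0.6033 -0.1048  0.2665] [-180.   -0.  122.] [-0.7 -0.4 -0.1] [-0.01 -0.09  0.01] 0.0211
spin 38.62 [ 0.6034 -0.1048  0.2665] [180.  -0.  94.] [ 2.5  0.4 -1.7] [ 0.   -0.52 -0.06] 0.0209
spin 39.17 [ 0.6036 -0.1048  0.2665] [179.9  -0.   65.9] [ 5.4 -0.4 -2.6] [-0.03 -0.95  0.01] 0.0213
spin 39.71 [ 0.6037 -0.1049  0.2665] [ 1.799e+02 -1.000e-01  3.770e+01] [ 5.5 -1.4 -2.9] [-0.08 -1.12 -0.09] 0.0212
```

The opening stopped at 21 mm rather than 14, so the fingers gripped the round hub and probably slipped. I'll look again.

```bash
python3 - <<'E'
from h import *
import pickle
r.let_go();r.servo_line([.6033,-.1048,.32],speed=.2)
r.reach([.588,-.185,.42],[180,0,79.7]);r.wait(.2)
w=snap('wrist');pickle.dump(w,open('s6.pkl','wb'))
print(r.sense()['clock'],r.sense()['tcp_pos'])
cv2.imwrite('pics/u.png',cv2.resize(w['frame'][0:200,220:350],(520,600),interpolation=2)[:,:,::-1])
E
```

```text
42.3333 [ 0.58817468 -0.18452202  0.41895405]
```

View pics/u.png

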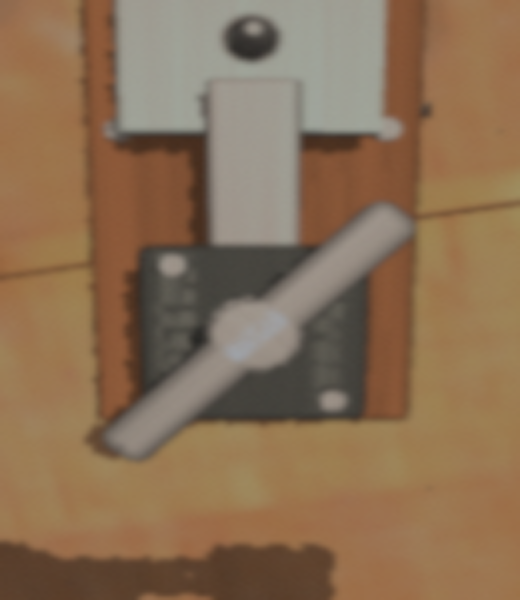

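The bolt now lies over the plate end, from row 80 to the plate edge at row 133. The bar runs from (395,220) to (125,442). I'll check its angle and how far the bolt overlaps the plate.

```bash
python3 - <<'E'
from h import *
import pickle
w=pickle.load(open('s6.pkl','rb'))
c=lambda x,y:(220+x/4,y/3)
p=onz(w,[c(395,220),c(125,442)],.098);d=p[0]-p[1];a=np.degrees(np.arctan2(d[1],d[0]))
print(a,np.linalg.norm(d),'theta',np.radians(79.7-a+180))
b=onz(w,[c(254,80)],.049)[0];e=onz(w,[c(254,133)],.036)[0];print('overlap',np.linalg.norm((b-e)[:2]))
E
```

```text
36.349742372265055 0.09148313483489476 theta 3.8981973807815544
overlap 0.014340503152128392
```

The handle is at about 3.9 rad and the bolt overlaps the plate by about 14 mm of the nominal 15, so it is home. The arm is clear of everything, so I'm handing in.

```bash
python3 -c "
from h import *
print(r.hand_in())"
```

```text
the job is handed in; nothing more can be done
None
```

The job is handed in, verdict not returned: the tile is in the nest, the stencil plate went down on both pins, and the T-handle measured about 3.9 rad with the bolt about 14 mm over the plate.

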